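# Hook the headset bracket into the desk stand

## Robot

A 6-joint arm with a two-finger parallel gripper is mounted at the origin on the work surface. World frame = base frame: x ahead of the robot, y to its left, z up, the work surface at z = 0. Lengths are in mm, angles in degrees, forces in N, time in s.
With the tool pointing down it reaches from about 350 to 850 mm from the base axis. Payload 8.1 kg.
Tool frame: the origin (TCP) lies midway between the tips of the shut fingers; the grasp point (between the pads) lies 19 mm behind it (r.grasp_offset is the distance from the TCP to the grasp point, in mm); z points along the fingers, x is the direction in which the jaws open and shut, and the axes are right-handed (so a half turn about z gives the same grasp; the last joint's range is limited). The gripper opens to 85 mm and grips with 20 to 120 N. Pads are 22 mm wide; open, the fingers measure 114 mm over their backs; the gripper's body (76 mm by 85 mm) begins 54 mm behind the grasp point. The pads swing forward as they close: fully open they stand 13 mm farther back than shut.
Start: joints at [68.331, 7.471, 85.268, -0, 87.261, -4.893], TCP at [173.159, 574.475, 231.292] pointing down, gripper open.
Joint ranges: [-169.43, 169.43], [-51.17, 129.36], [1.28, 143.12], [-76.62, 256.62], [0, 156.53], [-152.29, 152.29]. Speed limits (degrees/s): [136.94, 136.94, 159.86, 180, 180, 180].

## Interface

Orientations are given as [roll, pitch, yaw] about the fixed x, y, z axes, in that order (R = Rz(yaw) Ry(pitch) Rx(roll)).
In Python, from bench import r, optics, hand_in gives the robot as it stands.
- The arm moves only by the shell command python3 -m pendant 'ROWS' [FORCE]. ROWS is JSON, a list of rows, each a list of 5 numbers: the opening, from 0 (shut) to 1 (fully open), then the shift along the tool's x, y, z in mm, then the turn about the tool's z in degrees. A call has 1 to 10 rows; each row shifts and turns the commanded pose from where the row before left it, along the tool's axes as they then stand; what a row does not reach is not made up. A row lasts 1/10 s, in which the tool goes at most 50 mm and 8.59 degrees, less where a joint would pass 70% of its speed; a pose out of reach is approached as far as the arm can. A call with a gripper value outside its range is refused whole. The fingers move at their own pace and stop on an object; FORCE is the grip in N (left out, the last holds). Time passes only in rows, so rows that do not move let the fingers close. It gives the time, the measured TCP pose, the force and the opening at its end, in the units of the state.
- r.sense(): the state, without advancing time (a new reading comes with each control period).
- optics.snapshot(name): name is "scene" or "side" or "wrist"; returns (picture, depth): 400x640x3 uint8, blue, green, red; 400x640 float32, mm along the optical axis (not along the pixel's ray), 0 where there is no reading.
- optics.camera_params(name): a dict with "camera_matrix" (3x3 intrinsics, pixels), "k1" (the pictures are not rectified: a ray, as slopes to the right and down, at radius r is drawn at 1 + k1 r^2 times it, then the intrinsics apply), "eye" and "orientation" of the camera in the world. Camera axes: x right, y down, z forward; pixel columns grow to the right and rows downward; lengths in mm; the calibration is good to about 2 mm. A picture is of the moment at which its call begins: read the wrist's pose just before it. camera_params takes no time and is no camera call; for the wrist camera it gives the pose at the moment of the call.
- hand_in(): hands the job in, once; it reports no verdict.
Trained networks look in the newest picture that a camera, given by its name, has taken for a name from the list of things; names that differ only in an ending like _2 or _b are one class to them, and where a whole thing is asked for, a point or a joint stands for the part that bears it (a point fixed in the world has none). Each returns a list of dicts, best first, with "score" (0 to 1); they miss things now and then, are a little off and sometimes report something else, mostly with a low value. They report only what shows in the picture. A call takes as long as a camera call. They do not tell look-alikes from the thing itself.
- optics.search_frame(camera, query): "at" ([x, y, z] in mm, in world coordinates, good to about 4 mm: the middle of the surface that is visible of it).
The state is a dict: "time": time; "joint_pos": joint angles; "qd": joint speeds; "joint_efforts": joint torques, N m; "tool_pos": TCP position; "tcp_rot": TCP orientation; "ft_force": force on the tool from outside, world axes, zero at the start; "wrist_torque": the same for the moment, N m; "finger_gap": finger opening in mm.
Only numpy, scipy, OpenCV 4.12 (cv2) and the standard library are available. Lean on these libraries where they do the work, as an engineer would, in place of code of your own. Each camera call takes 0.05 s, during which the arm holds its last target. There are 200 camera calls.

## Task

Fit the headset bracket that has claws on its back plate to the slotted stand on the desk: hook its two claws into the two topmost slots and press it down gently until it drops fully home and the roller catch behind the strip has snapped over the claw, then let go. The strip sits up to several millimetres off its nominal place, so feel for the slots and do not force anything; leave the other things on the desk where they are.

Things in the scene. Friction and masses are not known exactly. Their poses are not given: they have to be found in the camera images.
- bracket_grip (a point): The bracket to fit, steel, 0.2-0.33 kg, upright on the desk. This point: centre of its grip web, 50 mm over the underside. x to the back plate, z up. Web: 20 mm thick in y, x -35 to +40 mm, from 14 to 74 mm over the underside; grip it across y, or press on its flat top near the plate. Foot bar under it: x -70 to +40 mm, 30 mm wide, 14 mm high, 36 mm at the far end stop. Rear face of back plate at x +45 mm.
- bracket_claw (a point): On the same bracket, same axes: root of the upper claw, on the back plate's rear face at the underside of the claw's tongue; 45 mm ahead of and 12 mm above bracket_grip. Back plate 5 mm thick, 30 mm wide, from 62 mm below to 22 mm above this point. An identical lower claw sits 50 mm below.
- bracket_toe (a point): On the same bracket, same axes: lower rear edge of the upper claw, 12.5 mm behind the plate (x) and 8 mm below bracket_claw. Each claw is 6 mm wide in y: a tongue 8 mm high reaching 9.5 mm out, then a lip hanging 8 mm below the tongue (16 mm high overall) with a 5.5 mm gap between plate and lip for the strip; the lip's lowest 5 mm are a toe reaching 12.5 mm out.
- slot (a point): On the fixed stand: NOMINAL middle of the topmost slot's lower edge on the strip's front face. x runs through the strip away from the bracket's side, y across, z up. The real strip, slots and catch are up to 8 mm to either side (y) and 5 mm higher or lower than this says (x is true): find them by touch. When home, bracket_claw is at the true slot point, axes alike, with up to 1.5 mm play back in x and a slight nose-down tilt.
- stand: The stand, fixed; origin on the desk 180 mm below slot, same axes. White base 150 x 150 x 8 mm, two aluminium posts (92 mm overall, 220 mm high), and between them the slotted strip: dark steel, 44 mm wide, 4 mm thick, top about 220 mm up, four slots at 50 mm pitch, each 8.4 mm wide and 32 mm high. Push no harder than 30 N between bracket and stand, or the claws bend.
- slot_low (a point): On the stand: the same nominal point at the second slot from the top, 50 mm below slot; the lower claw goes here. Claws go in straight along x while bracket_claw is 9 to 23 mm above the true slot edge; 16 mm is mid-slot. With the plate upright and flat on the strip it then goes down until the tongues rest on the slots' lower edges.
- catch (a joint): Sprung roller catch (roller 16 mm in diameter) behind the topmost slot: how far it is pushed back, m. About 0 when out, also before the bracket is there. On the way down the upper toe pushes it back 2 to 3.5 mm (some 6 to 15 N of push down); as the bracket comes home it snaps out again over the toe, to under 1 mm.
- plain_grip (a point): A look-alike bracket with a screw plate (side wings with two holes, no claws): web, foot and this point as on bracket_grip. Stands on either side of the clawed bracket. Leave it alone.
- puzzle: Wooden tangram board, 130 by 130 by 14 mm, lying flat; origin under its centre. Leave alone.
- mug: White mug, 80 mm wide, 90 mm high; origin under its centre. Leave alone.
- penpot: Grey pen pot, 76 mm wide, 140 mm high with pens; origin under its centre. Leave alone.
- stapler: Black stapler, 130 by 36 by 54 mm; origin under its centre. Leave alone.
- tape: Grey disc-shaped tape roll, 68 mm wide, 20 mm high; origin under its centre. Leave alone.
- bracket: The clawed bracket, origin on its underside, 50 mm below bracket_grip, same axes.
Not all that is in view belongs to the job. Several things look just like the stand: the one meant starts farthest to the robot's right. Leave any orange look-alike of the bracket alone.

How it is judged (in metres and radians):
On the way:
1. the claws are through the slots (x of bracket_claw in the frame of slot between -0.004 and 0.003 m and y of bracket_claw in the frame of slot between -0.0115 and 0.0115 m and z of bracket_claw in the frame of slot between -0.003 and 0.031 m), for 0.05 s.
At the end, for the whole second after the job is handed in: The bracket hangs in the two topmost slots, fully home: bracket_claw -3.5 to +2.5 mm in x, within 11.5 mm in y and -8 to +6.8 mm in z of the nominal slot point (this covers the offset), parallel to the strip within 0.09 rad, catch snapped out (under 1 mm) and at rest (x of bracket_claw in the frame of slot between -0.0035 and 0.0025 m and y of bracket_claw in the frame of slot between -0.0115 and 0.0115 m and z of bracket_claw in the frame of slot between -0.008 and 0.0068 m and value of joint catch below 0.001 m and angle between the z axis of bracket_claw and the z axis of slot, either way round below 0.09 rad and velocity of joint catch below 0.02 m/s and angle between bracket_claw's own z axis and vertical below 0.3 rad); the robot touches nothing.
It fails at once if more than 30 N between the bracket and the stand (contact force between bracket and stand above 30 N).
It fails at once if a bystander is moved more than 30 mm or the look-alike bracket is moved more than 30 mm (distance of any of puzzle, mug, penpot, stapler, tape, plain_grip from where it was at the start of the episode above 0.03 m).
It also fails if it takes over 67 s, if anything falls off the work surface, if the arm or the gripper's body presses on something with over 40 N, if the wrist force passes 120 N, or if a joint passes its speed limit or range.

## Working session

There is one attempt and no reset: what is moved stays moved. The work goes in short steps, Python scripts to look and compute and a shell command to move; the robot and the scene stay as the last step left them, time stands still between calls to the robot, and variables do not carry over. Pictures are saved under pics/ and viewed, about 8 in all and at most 12, crops included, and the job is handed in when it is done.

```bash
mkdir -p pics; ls; python3 - <<'E'
from bench import r,optics
import cv2,numpy as np
for c in("scene","side"):
    im,d=optics.snapshot(c);cv2.imwrite(f"pics/{c}0.png",im);np.save(f"pics/{c}0.npy",d)
    p=optics.camera_params(c);print(c,p)
    for q in("bracket","plain_grip","stand","bracket_grip","bracket_claw","slot","mug","penpot","stapler"):
        try:print(q,[(np.round(o["at"]).tolist(),round(o["score"],2)) for o in optics.search_frame(c,q)])
        except Exception as e:print(q,e)
print(r.sense())
E
```

```text
pics
scene {'camera_matrix': array([[412.19945345,   0.        , 314.98009584],
       [  0.        , 412.19945345, 207.18354609],
       [  0.        ,   0.        ,   1.        ]]), 'k1': -0.03401885192490387, 'eye': array([1279.55091049,  -35.6185159 ,  709.53936073]), 'orientation': array([-125.38544844,   -0.32206201,   82.31968394])}
bracket [([337.0, -292.0, 35.0], 0.92), ([370.0, 31.0, 40.0], 0.83), ([502.0, -301.0, 51.0], 0.69)]
plain_grip [([512.0, -117.0, 50.0], 0.65)]
stand [([611.0, 70.0, 22.0], 0.93), ([837.0, 177.0, 19.0], 0.82), ([181.0, 302.0, 53.0], 0.6)]
bracket_grip [([339.0, -296.0, 34.0], 0.88), ([504.0, -301.0, 53.0], 0.72), ([660.0, -271.0, 60.0], 0.68), ([696.0, -120.0, 52.0], 0.68), ([371.0, 27.0, 45.0], 0.62)]
bracket_claw [([507.0, -296.0, 56.0], 0.97), ([341.0, -292.0, 34.0], 0.91), ([371.0, 28.0, 40.0], 0.9)]
slot [([609.0, 72.0, 27.0], 0.88), ([180.0, 302.0, 57.0], 0.83), ([834.0, 175.0, 17.0], 0.63)]
mug [([661.0, -269.0, 61.0], 0.84), ([503.0, -302.0, 54.0], 0.21)]
penpot [([650.0, 404.0, 72.0], 0.87)]
stapler [([696.0, -119.0, 50.0], 0.63)]
side {'ca
[... 1040 characters left out ...]
[659.0, -128.0, 48.0], 0.82)]
{'time': 1.0, 'joint_pos': array([ 6.83324278e+01,  7.47186375e+00,  8.52690770e+01,  4.90826400e-04,
        8.72614831e+01, -4.89124090e+00]), 'qd': array([ 0.01558101,  0.04654181, -0.02507912, -0.00914617,  0.0730902 ,
       -0.01495697]), 'joint_efforts': array([ 7.58872357e-04, -5.69348967e+01, -5.00860691e+01, -1.32525242e-04,
        1.51717642e-03,  1.46220469e-05]), 'tool_pos': array([173.13621657, 574.46873235, 231.27268944]), 'tcp_rot': array([-1.79999305e+02,  2.37315680e-03,  7.32236452e+01]), 'ft_force': array([ 0.31138848, -0.84597721,  0.46263281]), 'wrist_torque': array([-0.00295693, -0.01978573,  0.04767396]), 'finger_gap': 85.66957356696003}
```

View pics/scene0.png

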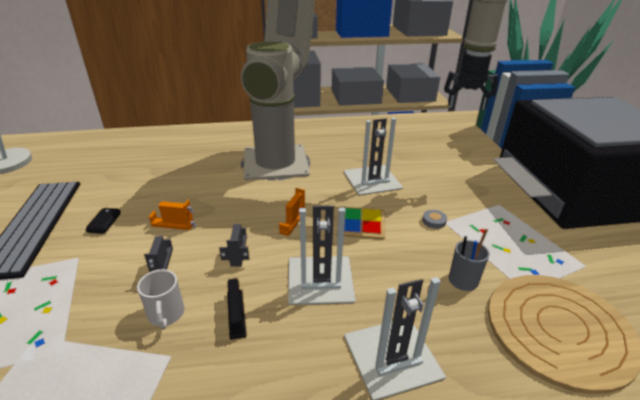

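View pics/side0.png

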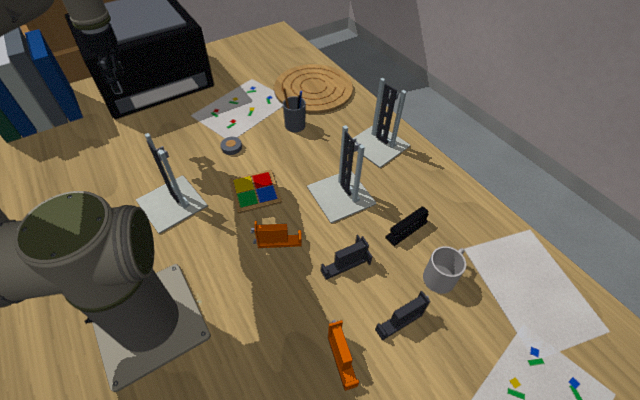

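Scene shows the three stands (the one at px 322,250 is the rightmost) and two dark brackets at px (235,245) and (158,255). Next I crop on the brackets and fit poses from depth.

```bash
cat > h.py <<'E'
import numpy as np,cv2
from scipy.spatial.transform import Rotation as R
from bench import r,optics
def cloud(c,d,p=None):
    p=p or optics.camera_params(c);K=p["camera_matrix"]
    v,u=np.mgrid[0:400,0:640]
    uv=np.stack([u,v],-1).reshape(-1,1,2).astype(float)
    # invert small radial distortion
    n=cv2.undistortPoints(uv,K,np.array([p["k1"],0,0,0.])).reshape(400,640,2)
    P=np.dstack([n,np.ones((400,640))])*d[...,None]
    P=P@R.from_euler("xyz",p["orientation"],degrees=True).as_matrix().T+p["eye"]
    P[d<=0]=np.nan
    return P
E
python3 - <<'E'
from h import *
a=cv2.imread("pics/scene0.png");b=cv2.imread("pics/side0.png")
z=lambda im,u,v,w,h:cv2.resize(im[v:v+h,u:u+w],(400,300),interpolation=cv2.INTER_CUBIC)
cv2.imwrite("pics/c1.png",np.vstack([np.hstack([z(a,200,215,80,60),z(a,120,225,80,60)]),np.hstack([z(b,305,225,80,60),z(b,360,285,80,60)])]))
for c in("scene","side"):
    P=cloud(c,np.load(f"pics/{c}0.npy"));x,y,zz=np.moveaxis(P,-1,0)
    for nm,(cx,cy) in dict(A=(490,-120),B=(490,-308)).items():
        m=(abs(x-cx)<100)&(abs(y-cy)<80)&(zz>20)&(zz<90)
        if nm=="A": m&=(x<600)
        mt=m&(zz>66)
        print(c,nm,m.sum(),"top",mt.sum(),zz[m].max())
        for k in (m,mt):
            q=np.c_[x[k],y[k]].astype(np.float32)
            if len(q)>4:print("  rect",cv2.minAreaRect(q), np.median(q,0),q.min(0),q.max(0))
    m=(abs(x-600)<110)&(abs(y-68)<110)&(zz>100)&(zz<240)
    print("stand",m.sum(),P[m].min(0),P[m].max(0));q=np.c_[x[m],y[m]].astype(np.float32);print(cv2.minAreaRect(q))
    m=(abs(x-600)<130)&(abs(y-68)<110)&(zz>4)&(zz<14)
    q=np.c_[x[m],y[m]].astype(np.float32);print("base",cv2.minAreaRect(q))
E
```

```text
scene A 719 top 222 85.76224870279975
  rect ((467.5328063964844, -128.86434936523438), (119.40153503417969, 69.86781311035156), 4.196627616882324) [ 515.1566  -120.02529] [ 405.4474 -160.7124] [524.6195  -90.02244]
  rect ((479.5631408691406, -118.24332427978516), (29.507875442504883, 82.66718292236328), 79.67887115478516) [ 489.69263 -120.96746] [ 436.3469  -139.78754] [ 521.5554   -107.199104]
scene B 583 top 264 86.82432096918603
  rect ((492.15185546875, -307.988525390625), (29.340167999267578, 127.06372833251953), 87.61914825439453) [ 513.0471 -302.3929] [ 429.113   -324.56177] [ 555.6321 -290.6919]
  rect ((505.81878662109375, -306.5623779296875), (28.71361541748047, 88.55438995361328), 83.6095199584961) [ 514.0544  -307.80325] [ 460.3974 -324.5565] [ 550.0643  -295.82318]
stand 1421 [595.66835459  24.35078687 100.08368979] [630.5161968  116.27598854 225.93492803]
((613.5189208984375, 70.19451141357422), (91.91006469726562, 31.84151840209961), 83.07225799560547)
base ((614.200439453125, 87.77716064453125), (179.75057983398438, 200.6336212158203), 85.18033599853516)
side A 758 
[... 379 characters left out ...]
43]
side B 685 top 395 85.27100289439909
  rect ((488.0023498535156, -309.13336181640625), (30.047576904296875, 124.41215515136719), 87.4375991821289) [ 493.46014 -312.40387] [ 425.73615 -326.34235] [ 550.24506 -291.4002 ]
  rect ((505.33428955078125, -307.7062072753906), (29.910175323486328, 89.7362060546875), 83.88213348388672) [ 504.71747 -310.0044 ] [ 460.09686 -326.25394] [ 550.24506 -296.45056]
stand 732 [594.63328283  24.12354294 100.9207685 ] [628.65484773 119.80127595 225.43771413]
((611.8090209960938, 71.78339385986328), (96.34925079345703, 32.00734329223633), 86.56029510498047)
base ((608.02490234375, 88.02519989013672), (203.92869567871094, 224.68255615234375), 81.15058135986328)
```

View pics/c1.png

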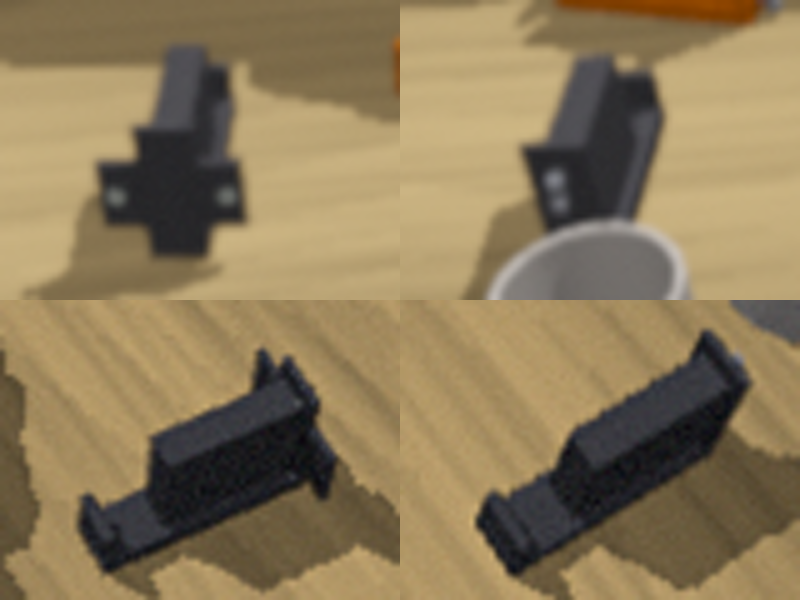

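c1: the bracket at y≈-120 (left) has wings with holes, so it is the plain one; the one at y≈-308 (right) has claws on its plate. Next, fine poses.

```bash
python3 - <<'E'
from h import *
def line(q):
    vx,vy,x0,y0=cv2.fitLine(q.astype(np.float32),cv2.DIST_HUBER,0,.01,.01).ravel();s=np.sign(vx)or 1
    return np.degrees(np.arctan2(vy*s,vx*s)),(x0,y0)
for c in("scene","side"):
    P=cloud(c,np.load(f"pics/{c}0.npy"));x,y,z=np.moveaxis(P,-1,0)
    m=(abs(x-490)<75)&(abs(y+308)<40)
    k=m&(z>71)&(z<77)&(x<540);q=np.c_[x[k],y[k]]
    print(c,"web",k.sum(),line(q),cv2.minAreaRect(q.astype(np.float32)),np.median(z[k]),q.min(0),q.max(0))
    k=m&(z>79);q=np.c_[x[k],y[k]];print("plate top",k.sum(),line(q),q.min(0),q.max(0), z[k].max())
    k=m&(z>20)&(z<40)&(x<440);q=np.c_[x[k],y[k]];print("endstop",k.sum(),q.min(0),q.max(0),q.mean(0))
    s=(abs(x-605)<30)&(abs(y-70)<17)&(z>40)&(z<215)
    q=P[s];cm=np.median(q,0);
    for _ in range(6):
        U,S,V=np.linalg.svd(q-q.mean(0),full_matrices=False);n=V[2]*np.sign(V[2][0]);e=(P[s]-q.mean(0))@n;q=P[s][abs(e)<3]
    print("strip",s.sum(),len(q),q.mean(0),"n",n,np.degrees(np.arctan2(n[1],n[0])))
    # posts
    s=(abs(x-610)<35)&(abs(y-70)<60)&(z>60)&(z<225)
    q=P[s];Y=q[:,1];print("posts y",np.percentile(Y,[0,1,99,100]),np.histogram(Y,12))
    for lo,hi in((20,44),(96,122)):
        g=q[(Y>lo)&(Y<hi)];print(lo,len(g),g.mean(0) if len(g) else 0,g.min(0) if len(g) else 0,g.max(0)if len(g) else 0)
    b=(abs(x-610)<120)&(abs(y-70)<105)&(z>5)&(z<12);im=np.zeros((400,640),np.uint8)
    bgr=cv2.imread(f"pics/{c}0.png").astype(int);sat=bgr.max(2)-bgr.min(2)
    k=b&(sat<25);q=np.c_[x[k],y[k]].astype(np.float32);print("base",k.sum(),cv2.minAreaRect(q))
E
```

```text
scene web 147 (np.float32(0.7258742), (np.float32(498.2651), np.float32(-307.8217))) ((500.45050048828125, -306.94537353515625), (24.482162475585938, 79.38430786132812), 87.7142105102539) 74.171906554207 [ 460.39738711 -320.75979227] [ 539.96949406 -296.18656059]
plate top 38 (np.float32(-89.61798), (np.float32(539.74225), np.float32(-308.6304))) [ 535.24899186 -323.35712993] [ 542.00558995 -296.35857579] 86.82432096918603
endstop 43 [ 429.11301233 -306.65751784] [ 437.52706482 -290.691886  ] [ 433.57336293 -298.01233749]
strip 799 673 [601.65038109  68.95812936 124.52565575] n [ 0.99491724 -0.10068619  0.00140756] -5.778691188295606
posts y [ 24.35078687  24.85888426 115.44029543 116.27598854] (array([226, 120,   0, 103, 218, 196,  98, 215, 197,  66, 162, 213]), array([ 24.35078687,  32.01122035,  39.67165382,  47.33208729,
        54.99252076,  62.65295424,  70.31338771,  77.97382118,
        85.63425465,  93.29468813, 100.9551216 , 108.61555507,
       116.27598854]))
20 346 [609.68147269  30.26153281 146.80676809] [599.85848927  24.35078687  61.10551287] [613.48339653  36.5239644
[... 906 characters left out ...]
82646296  25.02681907 117.56252736 119.80127595] (array([188,  78,   0,  74, 108,  83,  56, 100,  79,  15,  64,  65]), array([ 23.82646296,  31.82436404,  39.82226512,  47.82016621,
        55.81806729,  63.81596837,  71.81386945,  79.81177054,
        87.80967162,  95.8075727 , 103.80547378, 111.80337487,
       119.80127595]))
20 266 [602.76934268  29.60298074 149.68952009] [597.28632889  23.82646296  60.68283857] [610.37869159  39.7198779  222.76109713]
96 142 [608.2019597  110.43806205 159.08800122] [599.72093142  96.08982544  61.82160497] [619.46028687 119.80127595 222.41460821]
base 1519 ((586.607666015625, 72.69047546386719), (151.82138061523438, 150.1597137451172), 84.72430419921875)
```

```bash
python3 -m pendant '[[1,0,0,-45,-7.15],[1,0,0,-45,-7.15],[1,0,50,0,0],[1,0,50,0,0],[1,0,50,0,0],[1,0,50,0,0],[1,-40,20,0,0],[1,-50,10,0,0],[1,-50,0,0,0],[1,-50,0,0,0]]'
```

```text
time: 2.0
tool_pos: [394.8, 373.7, 320.7]
tcp_rot: [-180.0, 0.0, 87.5]
ft_force: [0.6, -0.8, 1.5]
finger_gap: 85.4
```

```bash
python3 -m pendant '[[1,-50,0,0,0],[1,-50,0,0,0],[1,-50,0,0,0],[1,-50,0,0,0],[1,-50,0,0,0],[1,-50,0,0,0],[1,-50,0,0,0],[1,-50,0,0,0],[1,-50,0,0,0],[1,-50,0,0,0]]'
```

```text
time: 3.0
tool_pos: [372.4, -125.8, 321.8]
tcp_rot: [179.9, 0.0, 87.5]
ft_force: [1.5, -0.5, 0.8]
finger_gap: 85.5
```

```bash
python3 -m pendant '[[1,-40,28,0,0],[1,-40,28,0,0],[1,-40,28,0,0],[1,-40,28,30,0],[1,-17,11,45,0],[1,0,0,45,0],[1,0,0,0,0]]'
python3 - <<'E'
from h import *
p=optics.camera_params("wrist");im,d=optics.snapshot("wrist");cv2.imwrite("pics/w1.png",im)
s=r.sense();print(s["tool_pos"],p["eye"],p["orientation"])
P=cloud("wrist",d,p);x,y,z=np.moveaxis(P,-1,0)
m=(abs(x-490)<80)&(abs(y+308)<40)
for lo,hi in((71,77),(79,90),(25,45)):
    k=m&(z>lo)&(z<hi);q=np.c_[x[k],y[k]].astype(np.float32)
    if k.sum()>4: print(lo,k.sum(),cv2.minAreaRect(q),q.min(0),q.max(0))
E
```

```text
time: 3.7
tool_pos: [481.1, -298.4, 196.8]
tcp_rot: [-179.3, -0.5, 87.5]
ft_force: [0.1, 1.6, -1.5]
finger_gap: 85.4
[ 482.65908572 -299.23249724  201.49904156] [ 412.84995948 -296.03244195  339.88349478] [164.63559518  -0.44487523  87.50399177]
71 1709 ((498.60052490234375, -308.1983337402344), (28.919626235961914, 75.94961547851562), 87.62751007080078) [ 460.56918 -324.1897 ] [ 537.02124 -295.29477]
79 213 ((537.9658203125, -310.0843200683594), (29.053665161132812, 5.292415618896484), 87.31277465820312) [ 534.7699  -324.57355] [ 541.1244  -295.48206]
25 358 ((481.2364501953125, -307.4096374511719), (29.368385314941406, 110.78462219238281), 87.15460968017578) [ 425.44373 -324.82547] [ 537.0158 -290.1343]
```

View pics/w1.png

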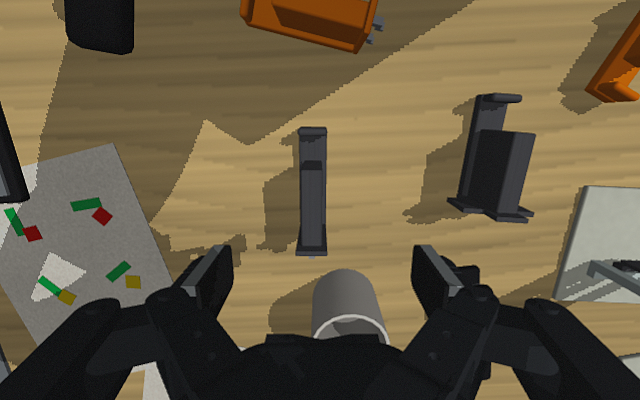

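```bash
python3 -m pendant '[[1,0,0,0,0],[1,0,0,0,0]]'; python3 -m pendant '[[1,-8,5,40,0],[1,0,0,40,0],[1,0,0,0,0],[1,0,0,0,0],[1,0,0,0,0]]'
```

```text
time: 3.95
tool_pos: [486.5, -301.5, 209.3]
tcp_rot: [179.7, 0.2, 87.6]
ft_force: [0.0, -0.0, 1.0]
finger_gap: 85.4
time: 4.45
tool_pos: [491.4, -310.1, 129.1]
tcp_rot: [179.7, 0.2, 87.5]
ft_force: [-0.2, 0.0, 0.2]
finger_gap: 85.3
```

```bash
python3 -m pendant '[[1,2,-4,25,0],[1,0,0,25,0],[1,0,0,20,0],[1,0,0,15,0],[1,0,0,8,0],[1,0,0,0,0],[1,0,0,0,0]]' && python3 -m pendant '[[0.1,0,0,0,0],[0.1,0,0,0,0],[0.1,0,0,0,0],[0.1,0,0,0,0],[0.1,0,0,0,0],[0.1,0,0,0,0],[0.1,0,0,0,0],[0.1,0,0,0,0]]' 60
```

```text
time: 5.15
tool_pos: [486.4, -307.4, 33.4]
tcp_rot: [179.9, 0.1, 87.5]
ft_force: [0.4, -0.6, -0.7]
finger_gap: 85.2
time: 5.95
tool_pos: [485.7, -306.9, 32.3]
tcp_rot: [180.0, 0.0, 87.5]
ft_force: [-1.0, 0.9, 3.8]
finger_gap: 19.4
```

```bash
python3 -m pendant '[[0.1,0,0,-10,0],[0.1,0,0,-30,0],[0.1,0,0,-30,0],[0.1,0,0,-30,0],[0.1,10,0,-28,0],[0.1,30,0,-10,0],[0.1,40,0,0,0],[0.1,40,0,0,0],[0.1,40,0,0,0],[0.1,40,0,0,0]]' 80 && python3 -m pendant '[[0.1,40,0,0,0],[0.1,40,0,0,0],[0.1,40,2,0,1],[0.1,30,2,0,1],[0.1,20,2,0,0.9],[0.1,10,0,0,0],[0.1,0,0,0,0],[0.1,0,0,0,0],[0.1,0,0,0,0]]'
```

```text
time: 6.95
tool_pos: [493.8, -105.4, 170.3]
tcp_rot: [-180.0, -0.0, 87.5]
ft_force: [0.8, 0.3, -1.5]
finger_gap: 19.1
time: 7.85
tool_pos: [509.7, 71.3, 170.1]
tcp_rot: [-180.0, 0.0, 84.6]
ft_force: [-0.8, 0.1, -2.2]
finger_gap: 19.1
```

```bash
python3 - <<'E'
from h import *
s=r.sense();print(s["tool_pos"],s["tcp_rot"],s["ft_force"],s["finger_gap"])
z=[]
for c,(u,v,w,h) in dict(scene=(282,190,80,90),side=(300,110,96,108)).items():
    im,d=optics.snapshot(c);cv2.imwrite(f"pics/{c}1.png",im);np.save(f"pics/{c}1.npy",d);z.append(cv2.resize(im[v:v+h,u:u+w],(395,445),interpolation=cv2.INTER_CUBIC))
cv2.imwrite("pics/c2.png",np.hstack(z))
p=optics.camera_params("wrist");im,d=optics.snapshot("wrist");cv2.imwrite("pics/w2.png",im);np.savez("pics/w2.npz",d=d,**p)
E
```

```text
[509.65690313  71.29707398 170.08016236] [-1.79988626e+02  2.36991040e-02  8.45705359e+01] [-0.75118573  0.09068864 -2.19703291] 19.104134569814466
```

View pics/c2.png

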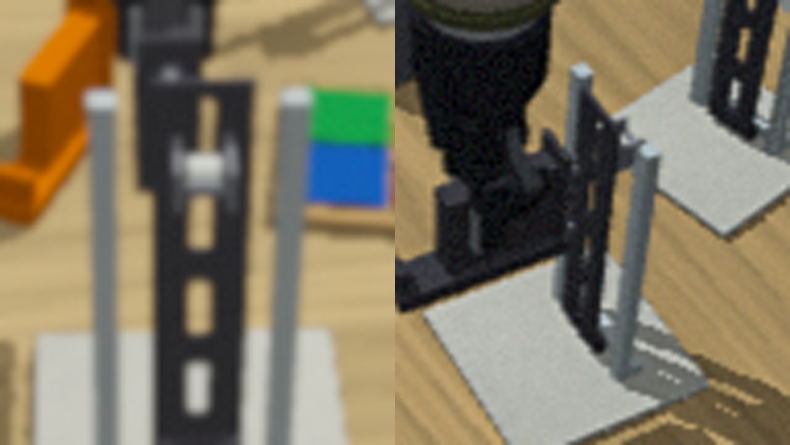

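View pics/w2.png

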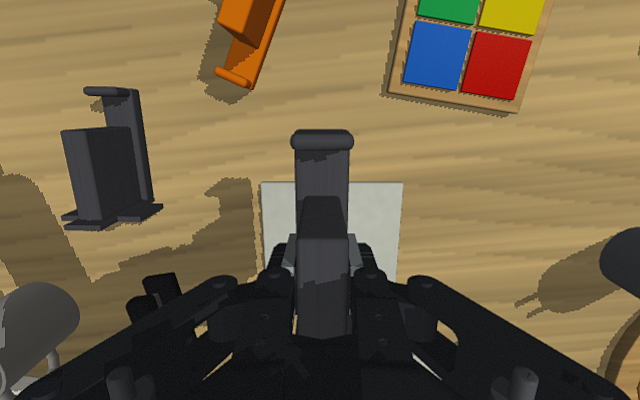

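c2: the slots are visible from behind (three lower slots near crop x≈200). w2: the bracket is held straight in the gripper over the white base. Now I measure the slot line sub-pixel from the scene camera.

```bash
python3 - <<'E'
from h import *
p=optics.camera_params("scene");K=p["camera_matrix"];Rm=R.from_euler("xyz",p["orientation"],degrees=True).as_matrix()
n=np.array([.9956,-.094,0]);ey=np.array([.094,.9956,0]);c0=np.array([598,69,0])
def hit(u,v,off):
    a=cv2.undistortPoints(np.array([[[u,v]]],float),K,np.array([p["k1"],0,0,0.])).ravel()
    d=Rm@np.r_[a,1];t=((c0-p["eye"])@n+off)/(d@n);X=p["eye"]+t*d;return np.array([(X-c0)@ey,X[2]])
for f in("scene0","scene1"):
    g=cv2.cvtColor(cv2.imread(f"pics/{f}.png"),cv2.COLOR_BGR2GRAY).astype(float)
    for v in range(228,276,2):
        row=g[v]; 
        # strip edges, post edges by half level crossings
        seg=row[300:345];th=105;cr=[]
        for u in range(300,345):
            a,b=row[u],row[u+1]
            if (a-th)*(b-th)<0: cr.append(u+(th-a)/(b-a))
        print(f,v,[np.round(hit(u,v,4),1).tolist() for u in cr])
    # vertical profile along slot centre
    col=g[200:280,321:324].mean(1);print(np.round(col).astype(int).tolist())
E
```

```text
scene0 228 [[-17.8, 169.2], [29.8, 168.0], [48.7, 167.5]]
scene0 230 [[-17.8, 163.8], [30.1, 162.5], [35.6, 162.4], [38.8, 162.3], [48.7, 162.1]]
scene0 232 [[-17.6, 158.4], [4.4, 157.8], [7.9, 157.7], [30.5, 157.1], [36.3, 156.9], [38.8, 156.9], [51.4, 156.5]]
scene0 234 [[-17.9, 152.9], [4.8, 152.3], [7.0, 152.2], [30.8, 151.6], [34.6, 151.5], [40.3, 151.3]]
scene0 236 [[-19.8, 147.4], [5.0, 146.8], [30.1, 146.1], [51.5, 145.5]]
scene0 238 [[-17.8, 141.8], [4.3, 141.2], [8.1, 141.1], [30.4, 140.5]]
scene0 240 [[-17.7, 136.2], [29.8, 134.9]]
scene0 242 [[-16.3, 130.5], [30.4, 129.2]]
scene0 244 [[-14.9, 124.8]]
scene0 246 [[-14.9, 119.1], [26.7, 117.9]]
scene0 248 [[-14.8, 113.3], [0.7, 112.9], [10.9, 112.6], [26.7, 112.1]]
scene0 250 [[-14.7, 107.5], [0.3, 107.1], [11.2, 106.7], [26.9, 106.3]]
scene0 252 [[-14.6, 101.6], [0.4, 101.2], [11.3, 100.9], [27.0, 100.4]]
scene0 254 [[-14.8, 95.7], [0.6, 95.3], [11.3, 95.0], [26.8, 94.5]]
scene0 256 [[-14.5, 89.8], [1.0, 89.3], [26.7, 88.5]]
scene0 258 [[-14.2, 83.8], [26.3, 82.5]]
scene0 260 [[-14.1, 77.7], [26.1, 76.5]]
scene0 262 [[-14.
[... 1872 characters left out ...]
, 65.1], [11.5, 64.7], [26.1, 64.2]]
scene1 266 [[-14.0, 59.3], [-0.1, 58.9], [11.8, 58.5], [25.9, 58.1]]
scene1 268 [[-13.9, 53.1], [-0.0, 52.7], [26.1, 51.8]]
scene1 270 [[-13.9, 46.8], [0.1, 46.4], [11.6, 46.0], [26.2, 45.5]]
scene1 272 [[-14.0, 40.5], [0.8, 40.0], [11.1, 39.7], [25.9, 39.2]]
scene1 274 [[-13.9, 34.1], [26.0, 32.8]]
[39, 48, 68, 82, 88, 87, 74, 50, 46, 60, 81, 92, 94, 90, 90, 91, 91, 94, 95, 98, 123, 173, 204, 204, 190, 170, 152, 134, 105, 115, 145, 160, 164, 163, 160, 158, 161, 167, 164, 144, 95, 53, 41, 40, 41, 52, 90, 137, 163, 169, 170, 171, 169, 165, 165, 169, 155, 109, 60, 42, 40, 41, 69, 125, 168, 185, 188, 187, 186, 185, 185, 181, 161, 113, 61, 42, 40, 41, 46, 48]
```

Slot line sits ~6 mm toward +y of my strip reference, slot edge z≈184. I line up and approach.

```bash
python3 -m pendant '[[0.1,6,5,0,0],[0.1,6,5,0,0],[0.1,0,5,0,0],[0.1,0,0,0,0],[0.1,0,0,0,0],[0.1,0,0,0,0]]'; python3 -m pendant '[[0.1,0,1,0,0],[0.1,0,1,0,0],[0.1,0,1,0,0],[0.1,0,1,0,0],[0.1,0,1,0,0],[0.1,0,0,0,0]]'
python3 - <<'E'
from h import *
n=np.array([.9956,-.094]);ey=np.array([.094,.9956])
t=r.sense()["tool_pos"];e=t[:2]-[598,69];print("claw s",e@n+54.5,"lat",e@ey,"z",t[2]+29.7)
im,d=optics.snapshot("scene");cv2.imwrite("pics/scene2.png",im)
g=cv2.cvtColor(im,cv2.COLOR_BGR2GRAY)
print(g[205:242,314:332])
E
```

```text
time: 8.6
tool_pos: [525.7, 82.9, 170.0]
tcp_rot: [-180.0, 0.0, 84.6]
ft_force: [0.1, 0.1, -1.6]
finger_gap: 19.0
time: 9.2
tool_pos: [530.9, 82.5, 170.2]
tcp_rot: [180.0, -0.0, 84.6]
ft_force: [-1.1, -0.4, -3.2]
finger_gap: 19.3
claw s -13.550065376891936 lat 7.1048488755136425 z 199.85857126019727
[[ 70  74  66  60  58  59  59  59  58  58  58  57  59  59  60  62  64  80]
 [ 68  70  68  65  66  64  65  64  64  64  64  64  63  63  65  65  65  69]
 [ 54  54  54  53  52  53  50  49  49  50  50  49  48  49  49  50  50  49]
 [ 45  41  42  42  43  42  42  42  45  47  45  40  40  40  41  42  42  40]
 [ 44  41  40  40  40  40  43  52  64  69  61  47  40  41  42  40  40  40]
 [ 44  40  41  41  40  41  48  70  92 100  86  58  43  40  42  40  39  42]
 [ 42  40  40  41  40  38  48  77 102 108  93  62  43  40  40  39  40  39]
 [ 44  39  40  39  41  39  47  66  83  89  77  55  43  41  41  39  41  40]
 [ 43  40  39  41  41  40  44  58  74  78  68  49  43  41  40  40  40  41]
 [ 42  41  41  39  41  41  45  61  77  83  73  54  43  42  41  41  40  42]
 [ 43  39  40  39  39  40  45  63  84  97  89  61
[... 1276 characters left out ...]
 44  49  59  57  47  51]
 [ 44  43  44  49  50  45  55  73  83  83  70  49  42  43  46  47  44  53]
 [ 44  41  40  43  43  48  70  88  96 100  87  60  44  41  43  43  42  56]
 [ 44  42  41  42  43  59  92 106 109 113 100  65  44  41  39  41  41  58]
 [ 42  41  42  42  43  67 108 128 131 128 106  65  42  42  41  41  42  58]
 [ 43  42  41  40  42  69 119 149 158 153 126  73  44  42  41  43  42  61]
 [ 43  41  42  41  43  68 120 155 167 164 133  78  43  43  40  41  40  64]
 [ 44  39  38  42  41  62 104 137 149 145 118  70  43  40  41  43  42  68]
 [ 43  40  40  40  41  47  67  89  99  97  78  52  39  39  41  41  43  70]
 [ 43  41  42  41  41  40  46  49  54  52  48  42  40  40  41  39  42  72]]
```

```bash
python3 -m pendant '[[0.1,-0.6,0,0,0],[0.1,0,1,0,0],[0.1,0,1,0,0],[0.1,0,0,0,0]]';  python3 -m pendant '[[0.1,0,1,0,0],[0.1,0,0.5,0,0],[0.1,0,0,0,0]]'
```

```text
time: 9.65
tool_pos: [532.8, 81.7, 170.1]
tcp_rot: [180.0, -0.0, 84.6]
ft_force: [-0.7, 0.5, -2.1]
finger_gap: 19.2
time: 9.95
tool_pos: [534.3, 81.5, 170.1]
tcp_rot: [180.0, -0.0, 84.6]
ft_force: [-0.4, -0.7, -2.1]
finger_gap: 19.2
```

```bash
python3 -m pendant '[[0.1,0,1,0,0],[0.1,0,1,0,0],[0.1,0,1,0,0],[0.1,0,0,0,0]]';  python3 -m pendant '[[0.1,0,1,0,0],[0.1,0,1,0,0],[0.1,0,0,0,0]]'
```

```text
time: 10.35
tool_pos: [537.3, 81.2, 170.1]
tcp_rot: [180.0, 0.0, 84.6]
ft_force: [0.4, 1.0, -2.1]
finger_gap: 19.4
time: 10.65
tool_pos: [539.3, 81.1, 170.1]
tcp_rot: [180.0, -0.0, 84.6]
ft_force: [-0.1, -0.2, -2.0]
finger_gap: 19.0
```

Toes are ~7 mm past the face without force, so the claws are in the slots. I keep going to plate contact.

```bash
python3 -m pendant '[[0.1,0,1,0,0],[0.1,0,1,0,0],[0.1,0,0,0,0]]';  python3 -m pendant '[[0.1,0,1,0,0],[0.1,0,0.5,0,0],[0.1,0,0,0,0]]'; python3 -m pendant '[[0.1,0,0.7,0,0],[0.1,0,0,0,0]]'
```

```text
time: 10.95
tool_pos: [541.3, 80.9, 170.1]
tcp_rot: [180.0, 0.0, 84.6]
ft_force: [0.0, 0.1, -2.2]
finger_gap: 18.8
time: 11.25
tool_pos: [542.6, 80.8, 170.2]
tcp_rot: [-180.0, -0.0, 84.6]
ft_force: [-1.4, -0.1, -1.2]
finger_gap: 19.0
time: 11.45
tool_pos: [543.4, 80.7, 170.3]
tcp_rot: [-180.0, -0.0, 84.6]
ft_force: [-2.9, -0.1, -0.8]
finger_gap: 19.2
```

```bash
python3 -m pendant '[[0.1,0,0.4,0,0],[0.1,0,0,0,0]]';python3 -m pendant '[[0.1,0,0.3,0,0],[0.1,0,0,0,0]]'
```

```text
time: 11.65
tool_pos: [543.7, 80.7, 170.2]
tcp_rot: [-180.0, -0.0, 84.6]
ft_force: [-2.1, 0.1, 0.3]
finger_gap: 18.8
time: 11.85
tool_pos: [543.9, 80.7, 170.2]
tcp_rot: [-180.0, -0.0, 84.6]
ft_force: [-4.2, 0.2, 1.2]
finger_gap: 18.9
```

```bash
python3 -m pendant '[[0.1,0,-0.2,1,0],[0.1,0,0,1,0],[0.1,0,0,1,0],[0.1,0,0,0,0]]';python3 -m pendant '[[0.1,0,0,1,0],[0.1,0,0,1,0],[0.1,0,0,0,0]]'
```

```text
time: 12.25
tool_pos: [543.4, 80.6, 166.4]
tcp_rot: [-179.9, 0.0, 84.6]
ft_force: [-3.7, -0.1, -0.7]
finger_gap: 19.1
time: 12.55
tool_pos: [543.5, 80.7, 164.6]
tcp_rot: [-179.9, 0.0, 84.6]
ft_force: [-3.2, 0.8, -2.6]
finger_gap: 19.3
```

```bash
for i in 1 2 3; do python3 -m pendant '[[0.1,0,0,0.7,0],[0.1,0,0,0.7,0],[0.1,0,0,0,0]]' | grep -E "pos|force|rot"; done
```

```text
tool_pos: [543.7, 80.7, 163.5]
tcp_rot: [-180.0, 0.0, 84.6]
ft_force: [-4.7, 0.3, -2.8]
tool_pos: [543.8, 80.6, 162.2]
tcp_rot: [-180.0, 0.0, 84.6]
ft_force: [-3.9, 0.7, -2.6]
tool_pos: [543.7, 80.6, 160.7]
tcp_rot: [-180.0, 0.0, 84.6]
ft_force: [-3.5, -0.6, -2.4]
```

```bash
for i in 1 2 3; do python3 -m pendant '[[0.1,0,0,0.6,0],[0.1,0,0,0.6,0],[0.1,0,0,0,0]]' | grep -E "pos|force"; done
```

```text
tool_pos: [543.7, 80.6, 159.5]
ft_force: [-3.8, 0.1, -1.4]
tool_pos: [543.7, 80.6, 158.3]
ft_force: [-3.1, 0.2, -3.0]
tool_pos: [543.7, 80.6, 157.1]
ft_force: [-3.8, 0.2, -3.3]
```

```bash
for i in 1 2 3; do python3 -m pendant '[[0.1,0,0,0.6,0],[0.1,0,0,0.6,0],[0.1,0,0,0,0]]' | grep -E "pos|force"; done
```

```text
tool_pos: [543.8, 80.6, 155.9]
ft_force: [-3.0, 0.2, -4.8]
tool_pos: [543.8, 80.7, 155.0]
ft_force: [-3.9, -0.3, -2.9]
tool_pos: [544.0, 80.7, 154.4]
ft_force: [-6.0, 0.2, 2.0]
```

```bash
for i in 1 2; do python3 -m pendant '[[0.1,0,0,0.5,0],[0.1,0,0,0.3,0],[0.1,0,0,0,0]]' | grep -E "pos|force|rot"; done
```

```text
tool_pos: [544.2, 80.7, 154.2]
tcp_rot: [179.9, -0.0, 84.6]
ft_force: [-8.3, 0.4, 5.0]
tool_pos: [544.4, 80.7, 154.1]
tcp_rot: [179.9, -0.0, 84.6]
ft_force: [-9.8, 0.0, 9.2]
```

```bash
for i in 1 2; do python3 -m pendant '[[0.1,0,0,0.5,0],[0.1,0,0,0.3,0],[0.1,0,0,0,0]]' | grep -E "pos|force|rot"; done; python3 - <<'E'
from h import *
n=np.array([.9956,-.094]);ey=np.array([.094,.9956])
s=r.sense();t=s["tool_pos"];e=t[:2]-[598,69];print("claw s",e@n+54.5,"lat",e@ey,"z",t[2]+29.7,s["wrist_torque"])
z=[]
for c,(u,v,w,h) in dict(scene=(297,195,50,56),side=(325,110,64,72)).items():
    im,d=optics.snapshot(c);z.append(cv2.resize(im[v:v+h,u:u+w],(395,445),interpolation=cv2.INTER_CUBIC))
cv2.imwrite("pics/c3.png",np.hstack(z))
E
```

```text
tool_pos: [544.6, 80.8, 154.0]
tcp_rot: [179.9, -0.0, 84.6]
ft_force: [-12.6, -0.1, 13.4]
tool_pos: [544.8, 80.8, 153.9]
tcp_rot: [179.8, -0.0, 84.6]
ft_force: [-15.0, -0.2, 17.1]
claw s 0.4310748965493687 lat 6.734059014197625 z 183.58483322666527 [-0.12275267  1.93815051 -0.10194613]
```

View pics/c3.png

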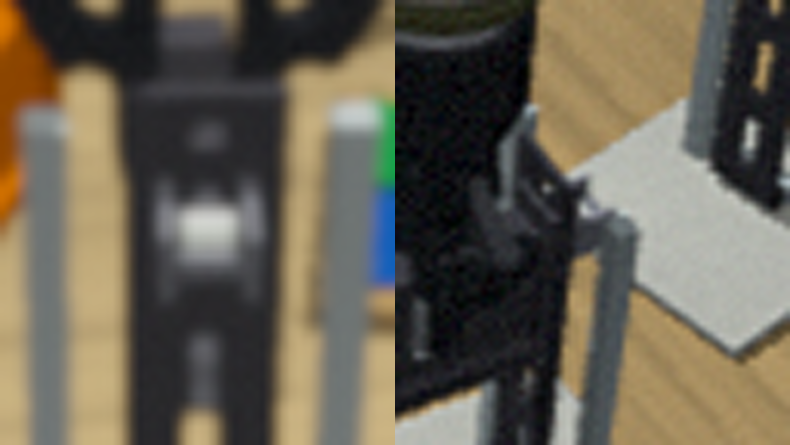

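c3: roller at crop (205,230), lower claw filling slot 2 and hanging below its lower edge (crop y 335–400). I relieve the push and compare the roller's place with the earlier pictures.

```bash
cat > rol.py <<'E'
from h import *
def prof(im):
    g=cv2.cvtColor(im,cv2.COLOR_BGR2GRAY).astype(float)
    col=g[205:250,321:324].mean(1);w=np.clip(col[11:22]-110,0,None)
    arm=g[:, :]; return "roller v %.2f"%((w*np.arange(216,227)).sum()/w.sum()),col[3:].round().astype(int).tolist()
if __name__=="__main__":
    for k in(0,1,2):print(k,*prof(cv2.imread(f"pics/scene{k}.png")))
    import sys
    im,d=optics.snapshot("scene");print(*prof(im));cv2.imwrite(f"pics/scene_{sys.argv[1]}.png",im)
E
python3 rol.py loaded; python3 -m pendant '[[0.1,0,-0.5,-1,0],[0.1,0,-0.5,-1,0],[0.1,0,0,0,0]]'; python3 rol.py unl|tail -1
```

```text
0 roller v 222.67 [43, 60, 86, 102, 105, 102, 101, 100, 98, 99, 110, 134, 155, 181, 202, 200, 186, 167, 148, 130, 97, 89, 99, 106, 106, 105, 103, 101, 103, 108, 107, 96, 72, 48, 40, 38, 39, 51, 87, 133, 160, 165]
1 roller v 223.15 [46, 60, 81, 92, 94, 90, 90, 91, 91, 94, 95, 98, 123, 173, 204, 204, 190, 170, 152, 134, 105, 115, 145, 160, 164, 163, 160, 158, 161, 167, 164, 144, 95, 53, 41, 40, 41, 52, 90, 137, 163, 169]
2 roller v 223.30 [45, 62, 87, 96, 79, 70, 74, 81, 85, 72, 57, 50, 94, 164, 203, 204, 190, 171, 152, 134, 100, 83, 81, 75, 74, 80, 95, 109, 129, 153, 162, 144, 95, 52, 41, 41, 41, 52, 90, 137, 163, 169]
roller v 223.25 [41, 45, 56, 69, 73, 65, 47, 41, 41, 44, 59, 78, 113, 169, 203, 204, 190, 171, 152, 134, 98, 72, 56, 44, 41, 41, 40, 42, 51, 70, 87, 87, 81, 75, 73, 76, 80, 83, 104, 140, 164, 169]
time: 16.9
tool_pos: [543.8, 80.8, 154.1]
tcp_rot: [179.8, -0.0, 84.6]
ft_force: [-6.1, -0.5, 5.6]
finger_gap: 19.1
roller v 223.25 [41, 44, 56, 68, 69, 57, 45, 41, 41, 47, 66, 84, 114, 169, 204, 204, 190, 172, 152, 134, 99, 74, 56, 44, 41, 40, 40, 44, 56, 74, 86, 85, 79, 75, 74, 78, 79, 77, 98, 138, 163, 169]
```

```bash
for i in 1 2 3 4; do python3 -m pendant '[[0.1,0,-0.1,-0.8,0],[0.1,0,0,0,0]]' | grep -E "pos|force"; done; python3 rol.py up|tail -1
```

```text
tool_pos: [543.5, 80.7, 154.2]
ft_force: [-2.8, 0.4, 3.5]
tool_pos: [543.1, 80.7, 154.3]
ft_force: [-1.5, 0.2, 0.5]
tool_pos: [542.6, 80.7, 154.7]
ft_force: [0.4, 0.0, -1.8]
tool_pos: [542.3, 80.8, 155.6]
ft_force: [-0.1, 0.6, -2.9]
roller v 223.27 [42, 48, 63, 71, 63, 47, 41, 41, 47, 66, 85, 89, 112, 168, 204, 204, 190, 172, 153, 135, 99, 73, 57, 45, 41, 40, 42, 55, 73, 86, 85, 79, 75, 74, 78, 81, 74, 71, 93, 137, 163, 169]
```

Lifts freely 1.3 mm, roller steady. I lift a little further to confirm the roller now sits over the toe.

```bash
for i in 1 2 3 4; do python3 -m pendant '[[0.1,0,0.1,-0.8,0],[0.1,0,0,0,0]]' | grep -E "pos|force"; python3 rol.py up$i|tail -1|cut -c1-90; done
```

```text
tool_pos: [542.2, 80.8, 156.3]
ft_force: [-2.0, -0.1, -2.9]
roller v 223.28 [43, 50, 64, 68, 54, 43, 40, 41, 50, 68, 84, 87, 111, 168, 203, 204, 190, 
tool_pos: [542.4, 80.8, 157.1]
ft_force: [-2.9, 0.2, -4.1]
roller v 223.31 [42, 47, 58, 63, 49, 41, 40, 44, 56, 73, 85, 86, 106, 166, 204, 206, 192, 
tool_pos: [542.7, 80.7, 158.2]
ft_force: [-3.3, 0.1, -3.1]
roller v 223.39 [42, 50, 62, 62, 48, 41, 41, 45, 60, 79, 85, 83, 102, 161, 200, 207, 196, 
tool_pos: [542.9, 80.7, 159.1]
ft_force: [-3.7, -0.4, -3.7]
roller v 223.57 [43, 49, 54, 50, 43, 40, 43, 50, 69, 83, 83, 78, 92, 143, 188, 205, 197, 1
```

Lifting makes the toe push the roller back (v 223.28→223.57), while at the bottom it was fully out. So the bottom position is home and latched. Back down, then let go.

```bash
python3 -m pendant '[[0.1,0,0.1,1.2,0],[0.1,0,0.1,1.2,0],[0.1,0,0.1,1.2,0],[0.1,0,0.1,1,0],[0.1,0,0,0,0]]'; python3 -m pendant '[[0.1,0,0.1,0.6,0],[0.1,0,0,0.6,0],[0.1,0,0,0,0]]'; python3 rol.py dn|tail -1|cut -c1-90
```

```text
time: 19.3
tool_pos: [543.5, 80.7, 154.5]
tcp_rot: [180.0, -0.0, 84.6]
ft_force: [-2.7, 0.2, -4.3]
finger_gap: 19.4
time: 19.6
tool_pos: [543.8, 80.7, 154.2]
tcp_rot: [179.9, -0.0, 84.6]
ft_force: [-6.1, 0.0, 5.0]
finger_gap: 18.9
roller v 223.25 [41, 47, 57, 68, 70, 57, 46, 41, 41, 48, 65, 85, 114, 169, 204, 205, 191,
```

```bash
python3 -m pendant '[[0.1,0,-0.3,-0.9,0],[0.1,0,0,0,0],[0.3,0,0,0,0],[0.45,0,0,0,0],[0.6,0,0,0,0],[0.6,0,0,0,0],[0.6,0,0,0,0]]'; python3 -m pendant '[[0.6,0,0,-5,0],[0.6,0,0,-15,0],[0.6,0,0,-30,0],[0.6,0,0,-40,0],[0.6,0,-20,-40,0],[0.6,0,-40,0,0],[0.6,0,-40,0,0],[0.6,0,-20,0,0],[0.6,0,0,0,0]]'
python3 rol.py fin|tail -1|cut -c1-90
python3 - <<'E'
from h import *
n=np.array([.9956,-.094]);ey=np.array([.094,.9956])
z=[]
for c,(u,v,w,h) in dict(scene=(282,190,80,90),side=(290,100,112,126)).items():
    im,d=optics.snapshot(c);z.append(cv2.resize(im[v:v+h,u:u+w],(395,445),interpolation=cv2.INTER_CUBIC))
    if c=="side":
        P=cloud(c,d);q=P-np.array([598,69,0]);s=q[...,:2]@n;l=q[...,:2]@ey;zz=P[...,2]
        web=(s>-80)&(s<-12)&(abs(l-6.5)<14)&(zz>185)&(zz<200)
        print("web top z",web.sum(),np.median(zz[web]),np.polyfit(s[web],zz[web],1))
        pt=(s>-9)&(s<3)&(abs(l-6.5)<18)&(zz>197)&(zz<215);print("plate top z",np.percentile(zz[pt],[50,90,99]))
cv2.imwrite("pics/c4.png",np.hstack(z))
E
```

```text
time: 20.35
tool_pos: [543.2, 80.7, 154.1]
tcp_rot: [180.0, 0.0, 84.6]
ft_force: [0.4, 1.1, 0.4]
finger_gap: 50.9
time: 21.25
tool_pos: [422.3, 92.4, 286.1]
tcp_rot: [179.8, -0.0, 84.7]
ft_force: [1.3, -0.1, -0.6]
finger_gap: 51.3
roller v 223.27 [42, 50, 63, 71, 63, 47, 40, 40, 43, 60, 77, 86, 110, 165, 200, 201, 187, 
web top z 203 193.4901480413222 [1.44983087e-02 1.93430564e+02]
plate top z [204.94649372 211.07949542 213.25403314]
```

View pics/c4.png

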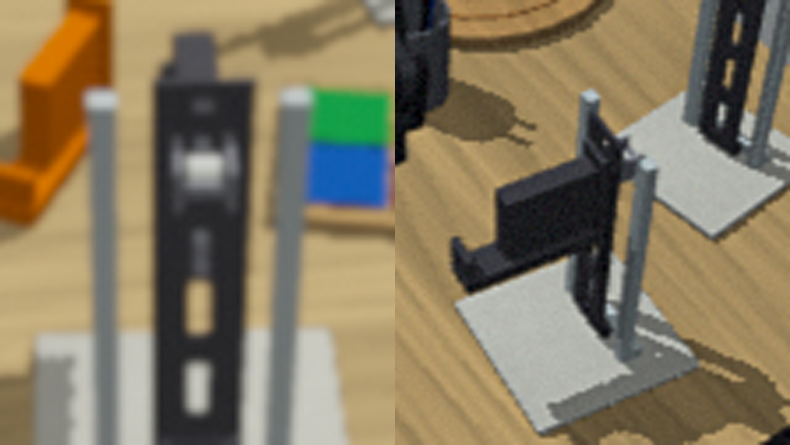

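c4: the bracket hangs level in the top two slots, the roller (crop 203,170) is out over the claw, and the gripper is clear. One check of its height against play.

```bash
python3 - <<'E'
from h import *
n=np.array([.9956,-.094]);ey=np.array([.094,.9956])
def top(P,o,n,ey,base):
    q=P[...,:2]-o;s=q@n;l=q@ey;z=P[...,2]-base
    m=(s>-30)&(s<32)&(abs(l)<7)&(z>60)&(z<82);return m.sum(),np.percentile(z[m],[25,50,75]),np.polyfit(s[m],z[m],1)[0]
for c in("scene","side"):
    a=np.radians(-2.5);P=cloud(c,np.load(f"pics/{c}0.npy"))
    print(c,"desk",top(P,np.array([495.5,-308.3]),np.array([np.cos(a),np.sin(a)]),np.array([-np.sin(a),np.cos(a)]),0))
    im,d=optics.snapshot(c);P=cloud(c,d);print("stand",top(P,np.array([598,69])-45*n+6.5*ey,n,ey,122))
E
python3 rol.py f2|tail -1|cut -c1-40
```

```text
scene desk (np.int64(85), array([73.28762846, 74.44828882, 75.06498742]), np.float64(0.03945173295583359))
stand (np.int64(58), array([70.92946079, 72.09883255, 72.42347169]), np.float64(0.02894463392691027))
side desk (np.int64(181), array([71.79426645, 73.04708467, 73.92210843]), np.float64(-0.0033739235986205676))
stand (np.int64(98), array([71.22742828, 72.08900775, 72.91840562]), np.float64(0.027393785812943765))
roller v 223.27 [40, 51, 64, 70, 63, 47,
```

```bash
python3 -c "
from bench import hand_in
print(hand_in())"
```

```text
the job is handed in; nothing more can be done
None
```

I fitted the clawed bracket, the right-hand of the two dark ones, to the rightmost stand and handed the job in at about 21.5 s. Both claws are in the two topmost slots. It was lowered onto a hard stop and released, and the gripper is well clear.

**Last checks:**
- **Roller catch:** it shows in the same place as before insertion. When I lifted the bracket about 3–5 mm as a test, the toe visibly pushed the roller back. After lowering again it was fully out.
- **Seating:** the bracket hangs nearly level, with a slope of about 0.03 rad, and its claw sits at z ≈ 182–184 mm. The height it was held at, the two cameras and the slot edge I measured (about 184 mm) agree to within about 2 mm.
- **Forces:** the highest reading was at the wrist while pressing, about 23 N in all (15 N back, 17 N up). The contact force itself is not measured.
- **Other objects:** nothing else was touched that I noticed, but I did not measure the bystanders' positions again.

**One disagreement:** I never saw the 6–15 N push down expected from the catch. I lined up only by camera, and the claws went in without any contact. The toe probably pushed the roller back during insertion, so the proof of latching is the roller's position and the lift test, not a felt snap.

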